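Nest the hardware pans with their handles fanned

ROBOT

A 7-joint arm with a two-finger parallel gripper is mounted at the origin on the work surface. World frame = base frame: x ahead of the robot, y to its left, z up, the work surface at z = 0. Lengths are in mm, angles in rad, forces in N, time in s.
With the tool pointing down it reaches from about 400 to 850 mm from the base axis. Payload 10.4 kg.
Tool frame: the origin (TCP) lies on the centre line of the jaws, within the pads' length; the fingertips stand 25 mm ahead of it and the grasp point (between the pads) lies 6 mm ahead of it (manip.tcp_to_tips is the distance from the TCP to the fingertips, in mm); z points along the fingers, y is the line along which they close (so a half turn about z gives the same grasp; the last joint's range is limited). The gripper opens to 85 mm and grips with 20 to 120 N. Pads are 22 mm wide; open, the fingers measure 114 mm over their backs; the gripper's body (76 mm by 85 mm) begins 54 mm behind the grasp point. The pads swing forward as they close: fully open they stand 13 mm farther back than shut.
Start: joints at [-1.125, 0.332, -0.065, 1.46, 0.022, 1.35, -0.088], TCP at [282.376, 557.595, 256.338] pointing down, gripper open.
Joint ranges: [-2.6, 2.6], [-0.5, 2.12], [-1.47, 1.34], [0.16, 2.42], [-1.27, 4.41], [0.06, 2.06], [-2.6, 2.6]. Speed limits (rad/s): [2.22, 2.22, 2.79, 2.79, 3.14, 3.14, 3.14].

INTERFACE

Orientations are given as a rotation vector (axis times angle).
In Python, from cell import manip gives the robot as it stands.
- The arm moves only by the tool move_arm, never from a script. Its argument "moves" is a list of rows, each a list of 5 numbers: the shift along the world's x, y, z in m, then the turn about the world's z in rad, then the opening in per cent of the stroke, from 0 (shut) to 100 (fully open). A call has exactly 8 rows; each row shifts and turns the commanded pose from where the row before left it; what a row does not reach is not made up. A row lasts 1/8 s, in which the tool goes at most 62.5 mm and 10.7 degrees, less where a joint would pass 70% of its speed; a pose out of reach is approached as far as the arm can. A call is refused whole if a number of a shift passes 0.0625 or a number of a turn 0.188, either way. A call with a gripper value outside its range is refused whole. The fingers move at their own pace and stop on an object; "grip_force" is the grip in N (left out, the last holds). Time passes only in rows, so rows that do not move let the fingers close, or fill a call up. It gives the time, the measured TCP pose, the force, the opening and the grip force at its end, in the units of the state.
- manip.read_state(): the state, without advancing time (a new reading comes with each control period).
- manip.grab_frame(name): name is "scene" or "side" or "wrist"; returns the picture (480x640x3 uint8, red, green, blue); there is no depth.
- manip.calibration(name): a dict with "intrinsics" (3x3 intrinsics, pixels), "extrinsics" (4x4, takes a point from camera to world coordinates); the wrist camera has in their place "hand_eye" (4x4, takes a point from camera to tool coordinates, whose origin is the TCP and whose axes are the flange's). Camera axes: x right, y down, z forward; pixel columns grow to the right and rows downward; lengths in mm; the calibration is good to about 2 mm. A picture is of the moment at which its call begins: read the wrist's pose just before it. calibration takes no time and is no camera call.
- manip.close_job(): hands the job in; it is judged then, once.
The state is a dict: "clock": time; "qpos": joint angles; "qd": joint speeds; "effort": joint torques, N m; "ee_pos": TCP position; "eef_rot": TCP orientation; "wrist_force": force on the tool from outside, world axes, zero at the start; "wrist_torque": the same for the moment, N m; "finger_gap": finger opening in mm; "grip_force": force on a finger pad.
Only numpy, scipy, OpenCV 4.12 (cv2) and the standard library are available. Lean on these libraries where they do the work, as an engineer would, in place of code of your own. Each camera call takes 0.05 s, during which the arm holds its last target. There are 200 camera calls.

TASK

Put the rack-hardware pans away as one nest with the handles fanned: first, without lifting the blue-handled pan out of the large one, push its handle round until it points about 40 degrees counter-clockwise (seen from above) from the green handle. Then nest the orange-handled pan in it, and after that the yellow-handled pan in the orange one, each lowered in rather than dropped, sitting level and fully home with its handle about 40 degrees further counter-clockwise than the handle below. Leave the large pan standing as it is and do not disturb the bottle, tester or switch.

Things in the scene. Friction and masses are not known exactly. Their poses are not given: they have to be found in the camera images.
- large_pan: large round open steel pan with green handle, outer radius 56 mm at base, 64 at rim, 45 high, wall 3, floor 4. Origin: centre of the underside; z up, handle along +x. 0.45 kg. Stands on the bench, handle pointing any way.
- medium_pan: medium round open steel pan with blue handle, outer radius 49 mm at base, 57 at rim, 46 high, wall 3, floor 4. Origin: centre of the underside; z up, handle along +x. 0.3 kg. Stands in the large pan, underside 4 mm above that pan's, 4 mm play all round; handle 70 to 190 degrees counter-clockwise from the green one; turns in place with under 3 N at the handle.
- small_pan: small round open steel pan with orange handle, outer radius 42 mm at base, 50 at rim, 47 high, wall 3, floor 4. Origin: centre of the underside; z up, handle along +x. 0.2 kg. Starts upright on the bench, left or right; when home in the medium pan its underside is 4 mm above that pan's, with 4 mm play all round.
- tiny_pan: smallest round open steel pan with yellow handle, outer radius 35 mm at base, 43 at rim, 48 high, wall 3, floor 4. Origin: centre of the underside; z up, handle along +x. 0.15 kg. Starts upright on the bench, the other side; when home in the small pan its underside is 4 mm above that pan's, with 4 mm play all round.
- cleaner: bystander: white cleaner bottle with red cap, 54 mm across, 130 mm tall, standing; origin at the centre of its underside.
- tester: bystander: yellow cable tester lying flat, 50 x 50 x 33 mm; origin at the centre of its underside.
- switch: bystander: black network switch, 100 (x) x 220 (y) x 38 mm, ports on its -x side with blue plugs; origin at the centre of its underside.
- large_pan_tip (a point): middle of the outer end of the large pan's handle, a straight level bar 14 mm wide, 12 thick, from the rim out to this end, 130 mm from the pan's axis; bar's middle 50 mm above the pan's underside. Nested, it passes 4 mm over the rim of the pan below, but if in line with that pan's handle it rests on it and the pan is held up.
- medium_pan_tip (a point): middle of the outer end of the medium pan's handle, a straight level bar 14 mm wide, 12 thick, from the rim out to this end, 130 mm from the pan's axis; bar's middle 51 mm above the pan's underside. Nested, it passes 4 mm over the rim of the pan below, but if in line with that pan's handle it rests on it and the pan is held up.
- small_pan_tip (a point): middle of the outer end of the small pan's handle, a straight level bar 14 mm wide, 12 thick, from the rim out to this end, 130 mm from the pan's axis; bar's middle 52 mm above the pan's underside. Nested, it passes 4 mm over the rim of the pan below, but if in line with that pan's handle it rests on it and the pan is held up.
- tiny_pan_tip (a point): middle of the outer end of the smallest pan's handle, a straight level bar 14 mm wide, 12 thick, from the rim out to this end, 130 mm from the pan's axis; bar's middle 53 mm above the pan's underside. Nested, it passes 4 mm over the rim of the pan below, but if in line with that pan's handle it rests on it and the pan is held up.

How it is judged:
By the outcome, as a careful person would: the job done as asked, in the order asked, and still so for the second after the job is handed in, with the robot touching nothing.
It also fails if it takes over 64 s, if anything falls off the work surface, if the arm or the gripper's body presses on something with over 40 N, if the wrist force passes 120 N, or if a joint passes its speed limit or range.

## Working session

There is one attempt and no reset: what is moved stays moved. The work goes in short steps, Python scripts to look and compute and a tool call to move; the robot and the scene stay as the last step left them, time stands still between calls to the robot, and variables do not carry over. Pictures are saved under pics/ and viewed, at most 10 in all, crops included, and the job is handed in when it is done.

Besides the shell and the picture viewer there is one more tool, called after "Call:" by a JSON object that holds its "method" and its "body". move_arm: Moves the arm, as the interface text tells. Its arguments: {"type":"object","properties":{"moves":{"type":"array"},"grip_force":{"type":"number"}},"required":["moves"]}

```bash
ls; mkdir -p pics; python3 - <<'E'
from cell import manip
import cv2,numpy as np
s=manip.read_state();print({k:np.round(v,3).tolist() for k,v in s.items()})
np.set_printoptions(suppress=True,precision=3)
a=[]
for n in ("scene","side"):
    im=manip.grab_frame(n);np.save(f"pics/{n}0.npy",im);cv2.imwrite(f"pics/{n}0.png",im[:,:,::-1])
    c=manip.calibration(n);print(n,c)
print(manip.calibration("wrist"))
E
```

```text
pics
{'clock': 0.0, 'qpos': [-1.125, 0.333, -0.065, 1.461, 0.022, 1.35, -0.088], 'qd': [-0.002, -0.001, -0.002, -0.0, 0.001, -0.002, -0.001], 'effort': [0.001, -62.546, 0.05, -39.159, 0.016, 0.01, -0.0], 'ee_pos': [282.244, 557.262, 255.494], 'eef_rot': [-0.73, -3.055, 0.002], 'wrist_force': [-0.069, -0.188, 1.425], 'wrist_torque': [-0.005, -0.02, -0.024], 'grip_force': 0.0, 'finger_gap': 85.286}
scene {'intrinsics': array([[500.362,   0.   , 321.518],
       [  0.   , 500.362, 234.593],
       [  0.   ,   0.   ,   1.   ]]), 'extrinsics': array([[   0.051,    0.839,   -0.542, 1248.153],
       [   0.999,   -0.047,    0.022,    2.418],
       [  -0.007,   -0.543,   -0.84 , 1124.815],
       [   0.   ,    0.   ,    0.   ,    1.   ]])}
side {'intrinsics': array([[518.88 ,   0.   , 322.358],
       [  0.   , 518.88 , 238.593],
       [  0.   ,   0.   ,   1.   ]]), 'extrinsics': array([[   0.887,   -0.258,    0.384,   85.709],
       [  -0.462,   -0.466,    0.755, -951.687],
       [  -0.016,   -0.846,   -0.533,  762.539],
       [   0.   ,    0.   ,    0.   ,    1.   ]])}
{'intrinsics': array([[364.229,   0.   , 312.77 ],
       [  0.   , 364.229, 237.533],
       [  0.   ,   0.   ,   1.   ]]), 'hand_eye': array([[  -0.   ,   -0.963,   -0.27 ,   69.683],
       [   1.   ,   -0.   ,   -0.001,    0.834],
       [   0.001,   -0.27 ,    0.963, -116.731],
       [   0.   ,    0.   ,    0.   ,    1.   ]])}
```

View pics/scene0.png

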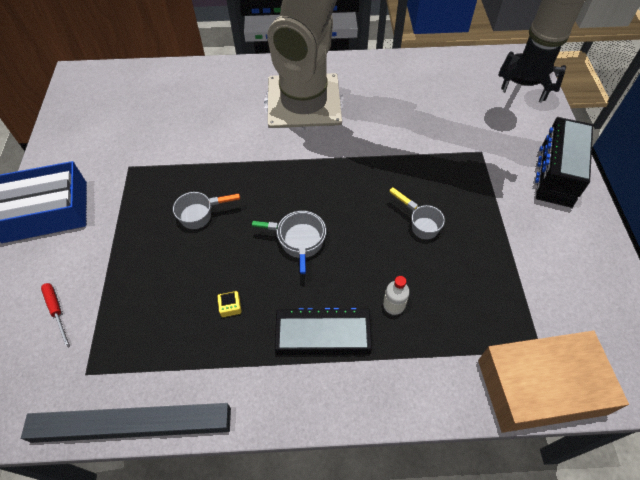

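View pics/side0.png

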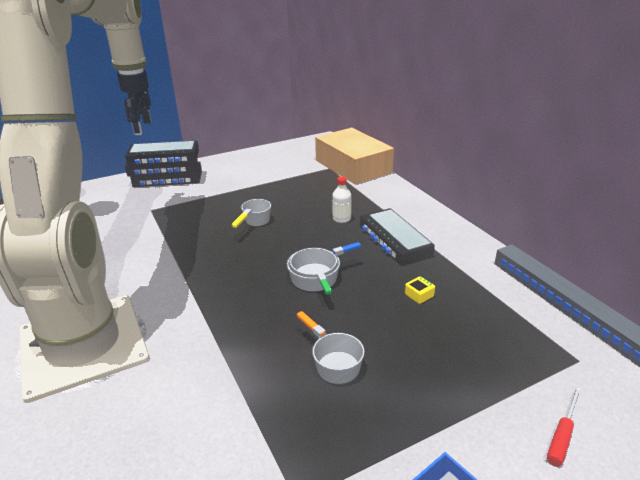

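The scene view shows the nest at about px (302,233), with the green handle pointing left and the blue one down. The orange pan is at (193,210) and the yellow one at (427,222). The side view agrees. Next I'll fit each handle bar in both cameras.

```bash
cat > h.py <<'E'
import cv2,numpy as np
from scipy.optimize import minimize
from cell import manip
HUE=dict(green=(50,80),blue=(106,125),orange=(4,17),yellow=(24,34))
def cam(n,s=None):
    c=manip.calibration(n)
    if n!="wrist": return c["intrinsics"],c["extrinsics"]
    T=np.eye(4);T[:3,:3]=cv2.Rodrigues(np.array(s["eef_rot"]))[0];T[:3,3]=s["ee_pos"]
    return c["intrinsics"],T@c["hand_eye"]
def proj(P,c):
    K,E=c;q=(np.asarray(P,float)-E[:3,3])@E[:3,:3]@K.T
    return q[:,:2]/q[:,2:]
def ray(uv,c,z):
    K,E=c;d=E[:3,:3]@np.linalg.inv(K)@[uv[0],uv[1],1];return E[:3,3]+d*(z-E[2,3])/d[2]
def mask(im,col,near,rad):
    h=cv2.cvtColor(im,cv2.COLOR_RGB2HSV);a,b=HUE[col]
    m=cv2.inRange(h,(a,110,50),(b,255,255))
    k=np.zeros_like(m);cv2.circle(k,tuple(int(v) for v in near),int(rad),255,-1)
    return m&k
def box(p,z):
    x,y,t,r0=p;u=np.array([np.cos(t),np.sin(t)]);v=np.array([-u[1],u[0]])
    return [[*(np.array([x,y])+u*r+v*w),z+h] for r in(r0,130) for w in(-7,7) for h in(-6,6)]
def fit(views,z,p0):
    """views: list of (mask,cam); p=(x,y,theta,r0) of pan axis"""
    def cost(p):
        c=0
        for m,cm in views:
            q=proj(box(p,z),cm);r=np.zeros_like(m)
            cv2.fillConvexPoly(r,np.round(cv2.convexHull(q.astype(np.float32))*16).astype(int),255,cv2.LINE_AA,4)
            c+=np.abs(r.astype(float)-m).sum()/max(m.sum(),1)
        return c
    best=None
    for dt in(-.1,0,.1):
        p=np.array(p0,float);p[2]+=dt
        p[:2]+=130*(np.array([np.cos(p0[2]),np.sin(p0[2])])-[np.cos(p[2]),np.sin(p[2])])
        S=np.vstack([p]+[p+d for d in np.diag([6,6,.08,8])])
        r=minimize(cost,p,method="Nelder-Mead",options=dict(initial_simplex=S,xatol=.02,fatol=1e-4,maxiter=600))
        if best is None or r.fun<best.fun:best=r
    return best.x,best.fun
def rep(n,p,f):
    print(n,"c",np.round(p[:2],1),"deg",round(np.degrees(p[2])%360,1),"r0",round(p[3],1),"tip",np.round(p[:2]+130*np.array([np.cos(p[2]),np.sin(p[2])]),1),"cost",round(f,3))
E
python3 - <<'E'
from h import *
im={n:np.load(f"pics/{n}0.npy") for n in("scene","side")}
C={n:cam(n) for n in im}
# approx px: scene tip, scene rim centre, side handle middle
D=dict(green=(50,(253,224),(302,228),(325,284)),blue=(55,(303,272),(302,228),(348,247)),orange=(52,(239,197),(192,203),(308,322)),yellow=(53,(392,190),(427,215),(241,218)))
for n,(z,t,c,sd) in D.items():
    T=ray(t,C["scene"],z);c0=ray(c,C["scene"],47);a=np.arctan2(*(T-c0)[1::-1])
    p0=[T[0]-130*np.cos(a),T[1]-130*np.sin(a),a,90]
    v=[(mask(im["scene"],n,t,30),C["scene"]),(mask(im["side"],n,sd,25),C["side"])]
    print([int((m>0).sum()) for m,_ in v],np.round(c0[:2]));rep(n,*fit(v,z,p0))
for n,t,z in(("cleaner",(400,282),130),("tester",(230,300),33),("switch",(322,332),38),("switch lft",(278,312),38),("switch rt",(368,312),38)):print(n,np.round(ray(t,C["scene"],z)))
E
```

```text
[100, 96] [529. -18.]
green c [542.8 -17.8] deg 254.0 r0 96.2 tip [ 507.  -142.7] cost 0.77
[136, 134] [529. -18.]
blue c [531.3 -16.4] deg 357.6 r0 87.8 tip [661.1 -21.8] cost 0.598
[160, 102] [ 433. -310.]
orange c [ 445.9 -312.2] deg 101.7 r0 86.4 tip [ 419.5 -184.9] cost 1.741
[162, 115] [507. 311.]
yellow c [517.4 314.2] deg 222.2 r0 73.5 tip [421.1 226.9] cost 0.485
cleaner [741. 197. 130.]
tester [ 718. -197.   33.]
switch [813.  19.  38.]
switch lft [757. -82.  38.]
switch rt [769. 129.  38.]
```

Call:
{"method": "move_arm", "body": {"moves": [[0.018,-0.041,0,0.034,0],[0.018,-0.041,0,0.034,0],[0.018,-0.041,0,0.034,0],[0.018,-0.041,0,0.034,0],[0.018,-0.041,0,0.034,0],[0.018,-0.041,0,0.034,0],[0.018,-0.041,0,0.034,0],[0.018,-0.041,0,0.034,0]], "grip_force": 60}}

```text
clock: 1.1
ee_pos: [426.7, 228.1, 256.1]
eef_rot: [-0.307, -3.126, 0.0]
wrist_force: [1.1, 0.3, 0.1]
finger_gap: -0.1
grip_force: 0.0
```

Call:
{"method": "move_arm", "body": {"moves": [[0.018,-0.041,0,0.034,0],[0.018,-0.041,0,0.034,0],[0.018,-0.041,0,0.034,0],[0.018,-0.041,0,0.034,0],[0.018,-0.041,0,0.034,0],[0.018,-0.041,0,0.034,0],[0,0,0,0,0],[0,0,0,0,0]]}}

```text
clock: 2.1
ee_pos: [534.1, -15.9, 256.0]
eef_rot: [0.011, -3.141, -0.001]
wrist_force: [0.1, 0.4, 0.2]
finger_gap: 0.1
grip_force: 0.0
```

```bash
python3 - <<'E'
from h import *
s=manip.read_state();im=manip.grab_frame("wrist");np.savez("pics/w1.npz",im=im,r=s["eef_rot"],p=s["ee_pos"])
cv2.imwrite("pics/w1.png",im[:,:,::-1]);print(s["clock"],s["ee_pos"],s["eef_rot"],s["finger_gap"])
E
```

```text
2.1 [534.12212601 -15.89656447 255.95175998] [ 1.12326786e-02 -3.14071638e+00 -5.02820990e-04] 0.07425603246831584
```

View pics/w1.png

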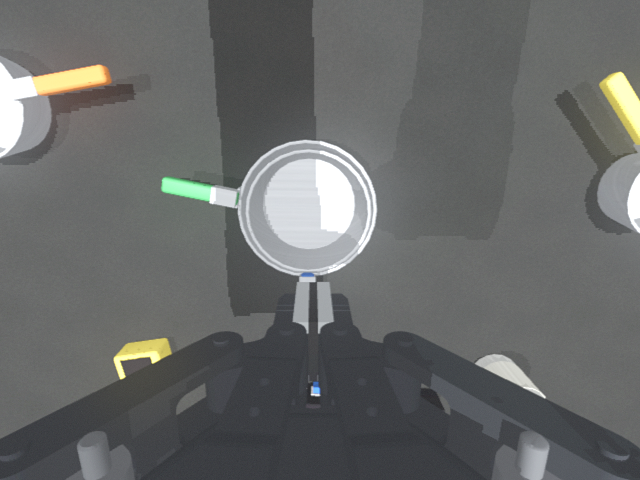

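The wrist view shows the nest rim centred near px (308,207) with a radius of about 69. The green handle is at (163..210,190) and the orange handle at (35..108,80). The blue handle is hidden behind the fingers.

```bash
python3 - <<'E'
from h import *
d=np.load("pics/w1.npz");im=d["im"];c=cam("wrist",dict(eef_rot=d["r"],ee_pos=d["p"]))
# outer rim extremes of large pan
for uvs in [((239,207),(377,207)),((308,141),(308,276))]:
    P=[ray(u,c,45) for u in uvs];print("rim centre",np.round((P[0]+P[1])/2,1),"R",round(np.linalg.norm(P[0]-P[1])/2,1))
for n,z,t,c0,a,rad in(("green",50,(190,190),(531,-17),259,45),("orange",52,(72,80),(440,-312),98,55)):
    v=[(mask(im,n,t,rad),c)];print((v[0][0]>0).sum());rep(n,*fit(v,z,[*c0,np.radians(a),86]))
print("orange handle ends z58",[np.round(ray(u,c,z),1) for u,z in(((108,73),58),((35,88),58))])
print("green ends",[np.round(ray(u,c,56),1) for u in((163,184),(240,199))])
print("blue root",np.round(ray((307,277),c,61),1))
E
```

```text
rim centre [527.8 -19.2  45. ] R 63.0
rim centre [532.4 -19.2  45. ] R 62.8
190
green c [541.8 -13.3] deg 255.0 r0 130.0 tip [ 508.2 -138.8] cost 1.322
378
orange c [ 431.2 -313.3] deg 95.5 r0 130.0 tip [ 418.8 -183.9] cost 0.876
orange handle ends z58 [array([ 418.1, -178.7,   58. ]), array([ 429.6, -239. ,   58. ])]
green ends [array([ 506.3, -144.9,   56. ]), array([519. , -78.7,  56. ])]
blue root [589.8 -19.7  61. ]
```

```bash
python3 - <<'E'
from h import *
d=np.load("pics/w1.npz");h=cv2.cvtColor(d["im"],cv2.COLOR_RGB2HSV)
for n,(u,v) in dict(green=(185,190),orange=(72,80),yellow=(618,95)).items():print(n,h[v-9:v+10:6,u-6:u+7:6].reshape(-1,3).tolist())
s=cv2.cvtColor(np.load("pics/scene0.npy"),cv2.COLOR_RGB2HSV)
for n,(u,v) in dict(green=(260,225),blue=(303,264),orange=(230,199),yellow=(401,197)).items():print(n,s[v-3:v+4:3,u].tolist())
E
```

```text
green [[69, 108, 246], [68, 119, 205], [68, 123, 155], [71, 84, 255], [72, 80, 255], [72, 76, 255], [69, 105, 254], [70, 95, 255], [71, 91, 255], [75, 14, 109], [65, 14, 112], [60, 13, 115]]
orange [[22, 114, 255], [24, 107, 255], [26, 100, 255], [26, 98, 255], [26, 99, 255], [26, 98, 255], [26, 97, 255], [26, 97, 255], [25, 100, 255], [14, 149, 255], [13, 155, 202], [12, 153, 188]]
yellow [[30, 73, 255], [30, 54, 255], [30, 55, 255], [30, 115, 255], [30, 54, 255], [30, 55, 255], [26, 137, 207], [30, 79, 255], [30, 54, 255], [26, 140, 198], [27, 137, 211], [30, 61, 255]]
green [[67, 154, 167], [67, 158, 155], [65, 36, 42]]
blue [[110, 186, 230], [110, 184, 232], [110, 189, 231]]
orange [[14, 181, 249], [10, 202, 168], [18, 34, 37]]
yellow [[29, 149, 246], [29, 142, 251], [24, 178, 129]]
```

```bash
sed -i 's/^HUE=.*/HUE=dict(green=(45,85),blue=(98,130),orange=(2,29),yellow=(20,36))/; s/(a,110,50)/(a,45,70)/' h.py; python3 - <<'E'
from h import *
d=np.load("pics/w1.npz");w=d["im"];cw=cam("wrist",dict(eef_rot=d["r"],ee_pos=d["p"]))
im={n:np.load(f"pics/{n}0.npy") for n in("scene","side")};C={n:cam(n) for n in im}
D=dict(green=(50,(530,-19),260,(260,225),(325,284),(188,190,45)),blue=(55,(530,-19),358,(303,262),(348,247),None),orange=(52,(437,-312),98,(228,199),(308,322),(72,80,55)),yellow=(53,(510,312),222,(401,197),(241,218),None))
for n,(z,c0,a,sc,sd,wr) in D.items():
    v=[(mask(im["scene"],n,sc,25),C["scene"]),(mask(im["side"],n,sd,22),C["side"])]
    vw=[(mask(w,n,wr[:2],wr[2]),cw)] if wr else []
    print([int((m>0).sum()) for m,_ in v+vw])
    p0=[*c0,np.radians(a),86]
    rep(n+" fixed",*fit(v,z,p0))
    if vw: rep(n+" wrist",*fit(vw,z,p0))
E
```

```text
[98, 122, 896]
green fixed c [534.1 -16. ] deg 258.6 r0 94.2 tip [ 508.4 -143.4] cost 0.725
green wrist c [531.8 -18.6] deg 259.0 r0 91.4 tip [ 507.  -146.2] cost 0.108
[130, 156]
blue fixed c [530.6 -20.2] deg 359.9 r0 85.9 tip [660.6 -20.4] cost 0.443
[154, 231, 2378]
orange fixed c [ 439.7 -312.8] deg 99.0 r0 77.9 tip [ 419.3 -184.5] cost 0.512
orange wrist c [ 440.3 -311.9] deg 99.6 r0 74.4 tip [ 418.6 -183.7] cost 0.342
[169, 143]
yellow fixed c [518.3 313.4] deg 220.6 r0 72.9 tip [419.7 228.8] cost 0.43
```

Call:
{"method": "move_arm", "body": {"moves": [[0.051,0.014,-0.02,0,0],[0.051,0.014,-0.02,0,0],[0,0,-0.037,0,0],[0,0,-0.037,0,0],[0,0,-0.037,0,0],[0,0,-0.037,0,0],[0,0,0,0,0],[0.0,-0.005,0,0,0]]}}

```text
clock: 3.15
ee_pos: [637.1, 7.6, 69.9]
eef_rot: [-0.014, 3.14, 0.001]
wrist_force: [0.3, 0.3, 0.6]
finger_gap: 0.1
grip_force: 0.0
```

Call:
{"method": "move_arm", "body": {"moves": [[0,-0.005,0,0,0],[0.001,-0.014,0,-0.131,0],[0.001,-0.014,0,-0.131,0],[-0.003,-0.014,0,-0.131,0],[-0.003,-0.014,0,-0.131,0],[-0.006,-0.0125,0,-0.131,0],[-0.006,-0.0125,0,-0.131,0],[0,0,0,0,0]]}}

```text
clock: 4.15
ee_pos: [620.6, -80.8, 69.6]
eef_rot: [1.194, 2.904, 0.001]
wrist_force: [-0.3, -1.2, -0.3]
finger_gap: 0.3
grip_force: 0.0
```

```bash
cat > look.py <<'E'
from h import *
import sys,json
# usage: look.py tag color z cx cy deg  -> fit using wrist-free cams with projected windows
def look(n,z,cx,cy,deg,tag,names=("scene","side")):
    t=np.radians(deg);v=[];s=manip.read_state()
    m3=np.array([[cx+105*np.cos(t),cy+105*np.sin(t),z]])
    for k in names:
        im=manip.grab_frame(k);np.save(f"pics/{k}_{tag}.npy",im);c=cam(k,s);px=proj(m3,c)[0]
        m=mask(im,n,px,26 if k!="wrist" else 90);v.append((m,c))
    print([int((m>0).sum()) for m,_ in v]);p,f=fit(v,z,[cx,cy,t,86]);rep(n,p,f);return p,v
if __name__=="__main__":
    a=sys.argv;look(a[1],*map(float,a[2:6]),a[6],*( [a[7].split(",")] if len(a)>7 else []))
E
python3 look.py blue 55 531 -19 315 b1
python3 - <<'E'
import numpy as np,cv2
a=np.load("pics/scene_b1.npy")[160:340,200:420,::-1];b=np.load("pics/side_b1.npy")[190:340,240:460,::-1]
cv2.imwrite("pics/b1.png",np.vstack([cv2.resize(a,(660,540))[:340],cv2.resize(b,(440,300)).copy() if 0 else cv2.copyMakeBorder(cv2.resize(b,(360,246)),0,0,0,300,0)]))
E
```

```text
[54, 169]
blue c [527.9 -24.2] deg 316.9 r0 113.3 tip [ 622.8 -113. ] cost 1.117
```

View pics/b1.png

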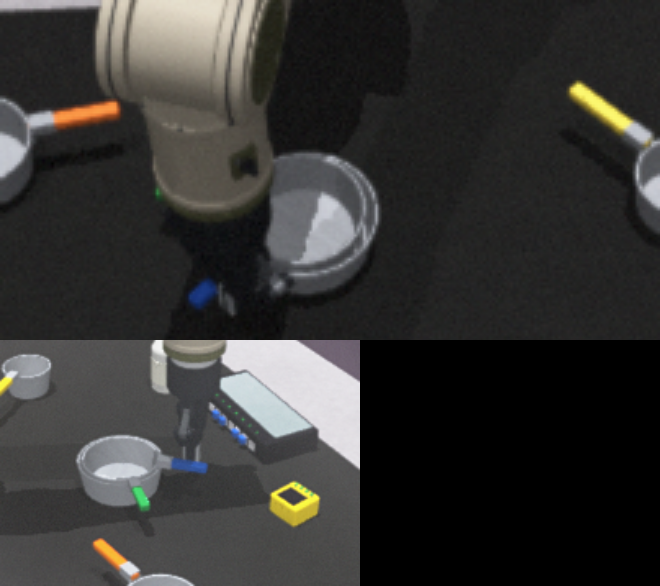

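The blue handle has swung to about 316° and is still in contact with the finger. I'll push it another 16° or so, then back off and check.

Call:
{"method": "move_arm", "body": {"moves": [[-0.007,-0.008,0,-0.131,0],[-0.007,-0.007,0,-0.131,0],[-0.005,-0.0035,0,0,0],[0,0,0,0,0],[0.017,0.01,0,0,0],[0.017,0.01,0.02,0,0],[0,0,0.06,0,0],[-0.04,0,0.06,0,0]]}}

```text
clock: 5.25
ee_pos: [601.9, -77.0, 202.0]
eef_rot: [1.555, 2.728, -0.001]
wrist_force: [0.2, 0.1, 1.7]
finger_gap: 0.4
grip_force: 0.0
```

Call:
{"method": "move_arm", "body": {"moves": [[-0.06,0.03,0.03,0,30],[-0.06,0.03,0.03,0,30],[-0.03,0.02,0.03,0,30],[0,0,0,0,30],[0,0,0,0,30],[0,0,0,0,30],[0,0,0,0,30],[0,0,0,0,30]]}}

```text
clock: 6.25
ee_pos: [468.7, -7.2, 280.9]
eef_rot: [-1.563, -2.725, 0.002]
wrist_force: [-0.1, 0.9, -0.2]
finger_gap: 25.5
grip_force: 0.0
```

```bash
python3 look.py blue 55 531 -19 299 b2; python3 look.py blue 55 531 -19 299 b2 wrist;  python3 look.py green 50 531 -19 259 g2 wrist
python3 -c "
import numpy as np,cv2
cv2.imwrite('pics/b2.png',np.load('pics/wrist_b2.npy')[:,:,::-1])"
```

```text
[136, 182]
blue c [522.9 -25.4] deg 306.6 r0 83.7 tip [ 600.4 -129.8] cost 0.511
[0]
blue c [539.9 -31.3] deg 295.6 r0 130.0 tip [ 596.2 -148.6] cost 29709.0
[523]
green c [537.9  -9.6] deg 256.9 r0 102.9 tip [ 508.5 -136.2] cost 0.295
```

View pics/b2.png

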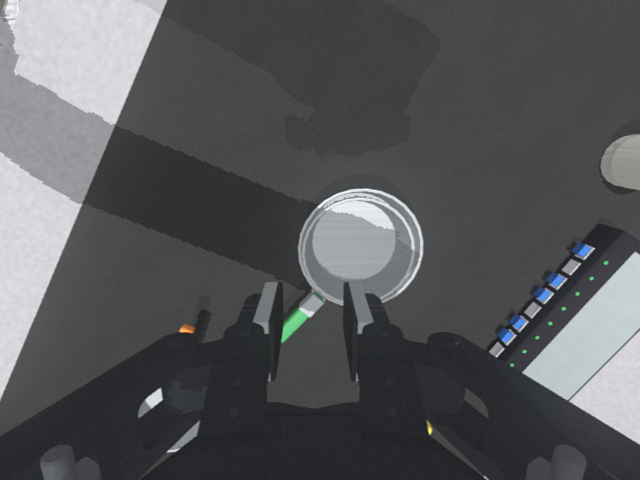

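Call:
{"method": "move_arm", "body": {"moves": [[-0.0065,-0.042,-0.005,-0.058,45],[-0.0065,-0.042,-0.005,-0.058,45],[-0.0065,-0.042,-0.005,-0.058,45],[-0.0065,-0.042,-0.005,-0.058,45],[-0.0065,-0.042,-0.005,-0.058,45],[-0.0065,-0.042,-0.005,-0.058,45],[0,0,0,0,45],[0,0,0,0,45]]}}

```text
clock: 7.45
ee_pos: [429.8, -258.4, 251.3]
eef_rot: [-2.009, -2.415, 0.0]
wrist_force: [-0.5, 0.6, 0.6]
finger_gap: 38.4
grip_force: 0.0
```

```bash
python3 look.py blue 55 531 -19 300 b3 wrist;  python3 look.py green 50 531 -19 259 g3 wrist;python3 look.py orange 52 440 -312 99 o3 wrist
python3 -c "
import numpy as np,cv2
cv2.imwrite('pics/b3.png',np.load('pics/wrist_b3.npy')[:,:,::-1])"
```

```text
[1750]
blue c [526.5 -23.7] deg 303.3 r0 80.4 tip [ 597.8 -132.4] cost 0.154
[1231]
green c [534.6 -19.7] deg 257.3 r0 88.0 tip [ 506.  -146.5] cost 0.122
[1294]
orange c [ 440.5 -311.4] deg 100.1 r0 73.0 tip [ 417.6 -183.4] cost 0.041
```

View pics/b3.png

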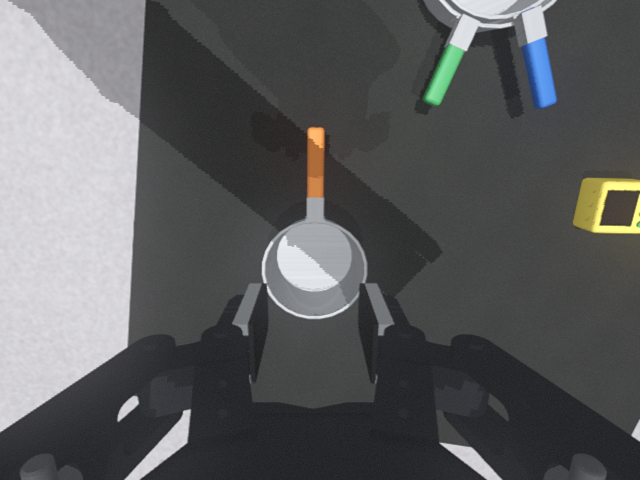

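Wrist view: the blue handle (545,105) now stands about 42–44° counter-clockwise of the green one (433,100). The orange handle runs straight up from its pan, (316,130) to (316,215). I'll grip it at r = 85.

Call:
{"method": "move_arm", "body": {"moves": [[-0.002,0.0155,-0.04,0,45],[-0.002,0.0155,-0.04,0,45],[0,0,-0.035,0,45],[0,0,-0.035,0,45],[0,0,-0.035,0,45],[0,0,-0.008,0,45],[0,0,0,0,45],[0,0,0,0,0]], "grip_force": 80}}

```text
clock: 8.6
ee_pos: [426.6, -228.0, 59.7]
eef_rot: [2.009, 2.413, 0.002]
wrist_force: [0.5, 0.7, 0.4]
finger_gap: 21.4
grip_force: 0.0
```

Call:
{"method": "move_arm", "body": {"moves": [[0,0,0,0,0],[0,0,0,0,0],[0,0,0,0,0],[0,0,0,0,0],[0,0,0.01,0,0],[0,0,0.02,0,0],[0,0,0.02,0,0],[0,0,0.02,0,0]]}}

```text
clock: 9.6
ee_pos: [425.5, -227.9, 129.5]
eef_rot: [2.011, 2.414, 0.001]
wrist_force: [0.8, -0.3, -1.2]
finger_gap: 12.3
grip_force: 78.0
```

Call:
{"method": "move_arm", "body": {"moves": [[0.005,0.005,0.02,-0.1,0],[0.0135,0.013,0.02,-0.15,0],[0.0135,0.013,0,-0.15,0],[0.0135,0.013,0,-0.15,0],[0.0135,0.013,0,-0.15,0],[0.0135,0.013,0,-0.15,0],[0.0135,0.013,0,-0.15,0],[0.0135,0.013,0,-0.15,0]]}}

```text
clock: 10.6
ee_pos: [525.5, -131.4, 169.0]
eef_rot: [-3.002, -0.925, -0.001]
wrist_force: [-1.0, 0.4, -1.3]
finger_gap: 12.3
grip_force: 78.0
```

Call:
{"method": "move_arm", "body": {"moves": [[0.0135,0.013,0,-0.15,0],[0.0135,0.013,0,-0.15,0],[0.0135,0.013,0,-0.15,0],[0.0135,0.013,0,-0.15,0],[0.0135,0.013,0,-0.15,0],[0.0135,0.013,0,-0.15,0],[0.003,0.003,0,-0.037,0],[0,0,0,0,0]]}}

```text
clock: 11.6
ee_pos: [608.8, -51.2, 168.6]
eef_rot: [3.098, -0.519, -0.0]
wrist_force: [-0.2, -0.8, -1.4]
finger_gap: 12.2
grip_force: 78.1
```

```bash
python3 - <<'E'
from h import *
s=manip.read_state();r=np.array(s["eef_rot"]);p=s["ee_pos"];yaw=np.degrees(2*np.arctan2(r[1],r[0]))%360
u=np.array([np.cos(np.radians(yaw)),np.sin(np.radians(yaw))]);print(s["clock"],np.round(p,1),"yaw",yaw,"pan centre",p[:2]-84.7*u,s["finger_gap"],s["wrist_force"],s["wrist_torque"])
im=manip.grab_frame("wrist");cv2.imwrite("pics/o4.png",im[:,:,::-1]);np.save("pics/o4.npy",im)
for n in("side","scene"):np.save(f"pics/{n}_o4.npy",manip.grab_frame(n))
c=cam("side");q=proj([[529,-20,110]],c)[0].astype(int);print(q)
a=np.load("pics/side_o4.npy")[120:340,220:480,::-1]
cv2.imwrite("pics/o4b.png",np.hstack([cv2.resize(a,(437,370)),cv2.resize(im[:,:,::-1],(363,370))]))
E
```

```text
11.6 [608.8 -51.2 168.6] yaw 340.9776161267167 pan centre [528.75869657 -23.61684983] 12.232603929362668 [-0.21686257 -0.78804682 -1.39634911] [-0.10871595 -0.13782863  0.04567064]
[310 240]
```

View pics/o4b.png

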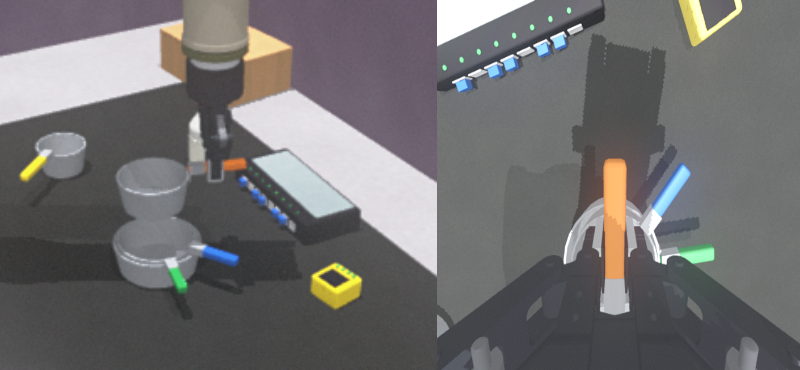

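Side view: the orange pan hangs level above the nest. The wrist view shows its handle about 40° past the blue one. Now I'll lower it, slowly once it's inside the rim.

Call:
{"method": "move_arm", "body": {"moves": [[0.001,0.002,-0.02,0,0],[0,0,-0.025,0,0],[0,0,-0.015,0,0],[0,0,-0.01,0,0],[0,0,-0.007,0,0],[0,0,-0.006,0,0],[0,0,-0.006,0,0],[0,0,0,0,0]]}}

```text
clock: 12.75
ee_pos: [610.0, -48.8, 79.1]
eef_rot: [3.098, -0.522, -0.001]
wrist_force: [-0.3, -0.9, -3.2]
finger_gap: 12.3
grip_force: 78.1
```

Call:
{"method": "move_arm", "body": {"moves": [[0,0,-0.002,0,0],[0,0,-0.002,0,0],[0,0,-0.002,0,0],[0,0,-0.001,0,0],[0,0,-0.001,0,0],[0,0,-0.001,0,0],[0,0,0,0,0],[0,0,0,0,0]]}}

```text
clock: 13.75
ee_pos: [610.2, -48.9, 70.4]
eef_rot: [3.098, -0.523, 0.0]
wrist_force: [0.2, -0.4, -2.6]
finger_gap: 12.3
grip_force: 78.1
```

Call:
{"method": "move_arm", "body": {"moves": [[0,0,-0.001,0,0],[0,0,-0.001,0,0],[0,0,0,0,0],[0,0,-0.001,0,0],[0,0,0,0,0],[0,0,-0.0005,0,0],[0,0,0,0,0],[0,0,0,0,0]]}}

```text
clock: 14.75
ee_pos: [610.7, -49.0, 67.5]
eef_rot: [-3.098, 0.523, -0.002]
wrist_force: [1.2, -0.4, 5.4]
finger_gap: 12.4
grip_force: 79.3
```

Call:
{"method": "move_arm", "body": {"moves": [[0,0,0,0,45],[0,0,0,0,45],[0,0,0,0,45],[0,0,0.02,0,45],[0,0,0.04,0,45],[0,0,0.06,0,45],[0,0,0.05,0.1,45],[-0.02,0.03,0.02,0.15,45]]}}

```text
clock: 15.75
ee_pos: [590.9, -22.1, 261.3]
eef_rot: [3.137, -0.134, 0.008]
wrist_force: [-0.2, 0.4, 0.2]
finger_gap: 38.8
grip_force: 0.0
```

```bash
python3 look.py orange 60 529.5 -21 341 o5
```

```text
[149, 188]
orange c [527.1 -21.7] deg 342.3 r0 76.4 tip [651.  -61.2] cost 0.43
```

Call:
{"method": "move_arm", "body": {"moves": [[-0.03,0.04,0,0.14,45],[-0.03,0.04,0,0.14,45],[-0.03,0.04,0,0.14,45],[-0.03,0.04,0,0.14,45],[-0.03,0.04,0,0.14,45],[-0.025,0.044,0,0.1,45],[0,0,0,0,45],[0,0,0,0,45]]}}

```text
clock: 16.85
ee_pos: [415.7, 224.1, 257.0]
eef_rot: [2.944, 1.097, -0.0]
wrist_force: [0.6, -1.7, 0.3]
finger_gap: 38.3
grip_force: 0.0
```

```bash
python3 look.py orange 60 529.5 -21 341 o6;python3 look.py blue 55 529.5 -21 301 o6;python3 look.py yellow 53 518 313 220.6 y6 wrist
python3 - <<'E'
from h import *
s=manip.read_state();r=s["eef_rot"];print(np.round(s["ee_pos"],1),"yaw",np.degrees(2*np.arctan2(r[1],r[0]))%360)
a=np.load("pics/side_o6.npy")[200:320,250:410,::-1];b=np.load("pics/scene_o6.npy")[180:300,230:390,::-1];w=np.load("pics/wrist_y6.npy")[:,:,::-1]
cv2.imwrite("pics/y6.png",np.vstack([np.hstack([cv2.resize(a,(400,300)),cv2.resize(b,(400,300))]),cv2.copyMakeBorder(cv2.resize(w,(400,300)),0,0,0,400,0)]))
E
```

```text
[162, 195]
orange c [528.6 -17.1] deg 339.7 r0 77.0 tip [650.6 -62.1] cost 0.355
[139, 186]
blue c [528.6 -21.4] deg 302.8 r0 82.9 tip [ 599.1 -130.6] cost 0.459
[1383]
yellow c [515.2 312.3] deg 221.6 r0 67.0 tip [417.9 226.1] cost 0.047
[415.7 224.2 256.8] yaw 40.86719891224289
```

View pics/y6.png

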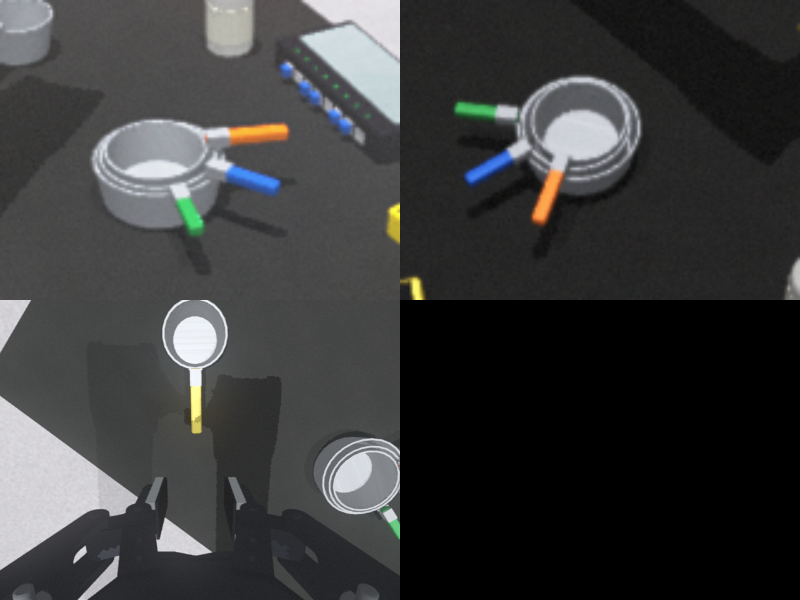

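Side and scene crops: orange sits home and level, and the green, blue and orange handles are fanned at about 259°, 302° and 341°. In the wrist crop the yellow handle is straight ahead, tip (195,432), root (195,372). Next I'll grip it.

Call:
{"method": "move_arm", "body": {"moves": [[0.018,0.016,-0.04,0.012,45],[0.018,0.016,-0.04,0,45],[0,0,-0.035,0,45],[0,0,-0.035,0,45],[0,0,-0.035,0,45],[0,0,-0.012,0,45],[0,0,0,0,45],[0,0,0,0,0]], "grip_force": 80}}

```text
clock: 18.1
ee_pos: [436.1, 250.4, 83.5]
eef_rot: [-2.931, -1.116, 0.024]
wrist_force: [0.5, 0.3, 0.8]
finger_gap: 21.3
grip_force: 0.1
```

Call:
{"method": "move_arm", "body": {"moves": [[0,0,0,0,0],[0,0,0,0,0],[0,0,0,0,0],[0,0,0,0,0],[0,0,0.01,0,0],[0,0,0.02,0,0],[0,0,0.02,0,0],[0,0,0.02,0,0]]}}

```text
clock: 19.1
ee_pos: [435.5, 250.2, 154.0]
eef_rot: [-2.931, -1.116, 0.026]
wrist_force: [-0.4, 0.6, 0.1]
finger_gap: 0.2
grip_force: 0.0
```

Call:
{"method": "move_arm", "body": {"moves": [[0,0,0,0,45],[0,0,0,0,45],[0,0,0,0,45],[0,0,0,0,45],[0,0,0,0,45],[0,0,0,0,45],[0.005,0,0,0,45],[0,0,0,0,45]]}}

```text
clock: 20.1
ee_pos: [440.8, 250.0, 152.3]
eef_rot: [-2.932, -1.116, 0.027]
wrist_force: [0.2, -0.3, -0.5]
finger_gap: 38.6
grip_force: 0.0
```

```bash
python3 look.py yellow 53 515 312 221.6 y7 wrist
python3 - <<'E'
from h import *
s=manip.read_state();r=np.array(s["eef_rot"]);print(np.round(s["ee_pos"],1),"yaw",np.degrees(2*np.arctan2(r[1],r[0]))%360,np.round(s["qpos"],3),np.round(s["qd"],3))
print(cv2.Rodrigues(r)[0].round(3))
E
```

```text
[0]
yellow c [506.7 306.2] deg 214.1 r0 130.0 tip [399.  233.3] cost 58479.0
[440.6 249.9 152.2] yaw 41.668345721948356 [-1.613  0.335  1.188  1.93  -0.35   1.125 -1.127] [-0.007 -0.005  0.003  0.005  0.003  0.001 -0.003]
[[ 0.747  0.665 -0.017]
 [ 0.665 -0.747 -0.003]
 [-0.015 -0.01  -1.   ]]
```

Call:
{"method": "move_arm", "body": {"moves": [[0.004,0.002,0,0,45],[0.004,0.002,0,0,45],[0.003,0.002,-0.01,0,45],[0,0,-0.015,0,45],[0,0,-0.015,0,45],[0,0,0,0,45],[0,0,0,0,45],[0,0,0,0,45]]}}

```text
clock: 21.15
ee_pos: [451.6, 256.2, 112.6]
eef_rot: [-2.932, -1.116, 0.026]
wrist_force: [-0.4, 0.4, 0.3]
finger_gap: 38.4
grip_force: 0.0
```

```bash
python3 look.py yellow 53 515 312 221.6 y8
python3 - <<'E'
from h import *
s=manip.read_state();r=np.array(s["eef_rot"]);print(np.round(s["ee_pos"],1),"yaw",np.degrees(2*np.arctan2(r[1],r[0]))%360,np.round(s["qpos"],3));print(cv2.Rodrigues(r)[0][2].round(3))
E
```

```text
[0, 79]
yellow c [507.2 327.1] deg 214.6 r0 130.0 tip [400.2 253.4] cost 5008.344
[451.5 256.3 112.6] yaw 41.70066887947672 [-1.511  0.428  1.1    1.934 -0.443  1.066 -1.061]
[-0.014 -0.01  -1.   ]
```

Call:
{"method": "move_arm", "body": {"moves": [[0,0,-0.014,0,45],[0,0,-0.014,0,45],[0,0,-0.014,0,45],[0,0,-0.01,0,45],[0,0,0,0,45],[0,0,0,0,45],[0,0,0,0,45],[0,0,0,0,45]]}}

```text
clock: 22.25
ee_pos: [451.4, 256.3, 60.5]
eef_rot: [-2.932, -1.117, 0.026]
wrist_force: [-0.2, -0.2, 0.4]
finger_gap: 38.2
grip_force: 0.0
```

Call:
{"method": "move_arm", "body": {"moves": [[0,0,0,0,0],[0,0,0,0,0],[0,0,0,0,0],[0,0,0,0,0],[0,0,0,0,0],[0,0,0.01,0,0],[0,0,0.01,0,0],[0,0,0.01,0,0]], "grip_force": 80}}

```text
clock: 23.25
ee_pos: [451.6, 256.3, 91.3]
eef_rot: [-2.932, -1.116, 0.026]
wrist_force: [0.3, -0.3, 0.5]
finger_gap: 0.1
grip_force: 0.0
```

Call:
{"method": "move_arm", "body": {"moves": [[0,0,0.015,0,0],[0,0,0.015,0,0],[0,0,0.015,0,0],[0,0,0.015,0,0],[0,0,0.015,0,0],[0,0,0.015,0,0],[0,0,0,0,0],[0,0,0,0,0]]}}

```text
clock: 24.25
ee_pos: [451.0, 256.1, 179.9]
eef_rot: [-2.932, -1.117, 0.028]
wrist_force: [-0.4, -0.7, 0.5]
finger_gap: 0.1
grip_force: 0.0
```

```bash
python3 - <<'E'
from h import *
s=manip.read_state();r=np.array(s["eef_rot"]);print(np.round(s["ee_pos"],1),"yaw",np.degrees(2*np.arctan2(r[1],r[0]))%360,np.round(s["qpos"],3));print(cv2.Rodrigues(r)[0][2].round(3),s["wrist_force"])
E
```

```text
[451.  256.1 179.9] yaw 41.71336007954335 [-1.611  0.33   1.199  1.87  -0.337  1.187 -1.138]
[-0.015 -0.01  -1.   ] [-0.40739391 -0.70856545  0.47081464]
```

```bash
python3 - <<'E'
from h import *
for n in("scene","side","wrist"):np.save(f"pics/{n}_y9.npy",manip.grab_frame(n))
a=np.load("pics/side_y9.npy")[150:300,190:390,::-1];b=np.load("pics/scene_y9.npy")[150:300,320:520,::-1];w=np.load("pics/wrist_y9.npy")[:,:,::-1]
cv2.imwrite("pics/y9.png",np.vstack([np.hstack([cv2.resize(a,(400,300)),cv2.resize(b,(400,300))]),cv2.copyMakeBorder(cv2.resize(w,(400,300)),0,0,0,400,0)]))
E
```

```text
(no output)
```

View pics/y9.png

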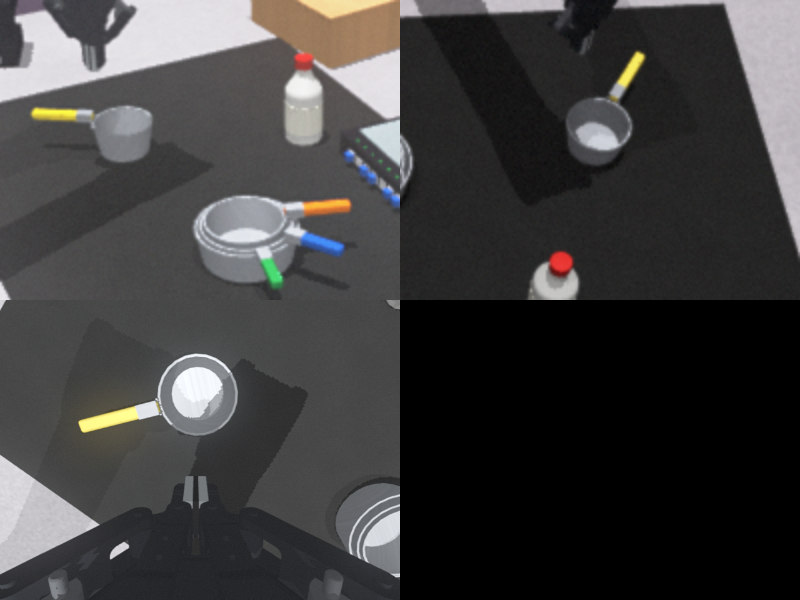

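The pan was knocked round by the cut-short descent. It still stands upright, with the yellow handle now pointing left in the wrist view (full-size tip at about px (128,203)). I'll re-measure it and regrip along the new direction.

```bash
python3 - <<'E'
from h import *
s=manip.read_state();c=cam("wrist",s);w=np.load("pics/wrist_y9.npy")
T=ray((128,203),c,53);c0=ray((315,152),c,46);a=np.arctan2(*(T-c0)[1::-1]);print(T,c0,np.degrees(a))
p0=[T[0]-130*np.cos(a),T[1]-130*np.sin(a),a,75]
m=mask(w,"yellow",(175,195),75);print((m>0).sum());p,f=fit([(m,c)],53,p0);rep("yellow w",p,f)
v=[(mask(np.load("pics/scene_y9.npy"),"yellow",(435,187),25),cam("scene")),(mask(np.load("pics/side_y9.npy"),"yellow",(217,207),25),cam("side"))]
rep("yellow fixed",*fit(v,53,p))
E
```

```text
[382.69804062 366.5232311   53.        ] [492.03246202 293.92912046  46.        ] 146.41727437309083
4475
yellow w c [493.1 293. ] deg 146.2 r0 69.9 tip [385.  365.2] cost 0.509
yellow fixed c [493.5 293.7] deg 146.3 r0 73.5 tip [385.3 365.7] cost 0.481
```

Call:
{"method": "move_arm", "body": {"moves": [[-0.002,0.007,0,0.15,45],[-0.002,0.007,0,0.15,45],[-0.002,0.007,0,0.15,45],[-0.002,0.007,0,0.15,45],[-0.002,0.007,0,0.15,45],[-0.002,0.007,0,0.15,45],[-0.002,0.007,0,0.15,45],[-0.002,0.007,0,0.15,45]]}}

```text
clock: 25.4
ee_pos: [435.1, 312.1, 179.8]
eef_rot: [1.782, 2.579, -0.027]
wrist_force: [0.0, 0.1, 0.4]
finger_gap: 38.9
grip_force: 0.0
```

Call:
{"method": "move_arm", "body": {"moves": [[-0.003,0.007,0,0.15,45],[-0.003,0.007,0,0.15,45],[-0.003,0.007,0,0.15,45],[-0.003,0.007,0,0.15,45],[0,0,0,0.026,45],[0,0,0,0,45],[0,0,0,0,45],[0,0,0,0,45]]}}

```text
clock: 26.4
ee_pos: [423.4, 339.9, 180.2]
eef_rot: [0.909, 2.996, -0.022]
wrist_force: [0.0, -0.4, 0.4]
finger_gap: 38.4
grip_force: 0.0
```

```bash
python3 - <<'E'
from h import *
s=manip.read_state();r=np.array(s["eef_rot"]);print(np.round(s["ee_pos"],1),"yaw",np.degrees(2*np.arctan2(r[1],r[0]))%360,np.round(s["qpos"],3));print(cv2.Rodrigues(r)[0][2].round(3),s["wrist_force"])
E
python3 look.py yellow 53 493.3 293.4 146.3 y10 wrist
```

```text
[423.4 339.9 180.2] yaw 146.23453371277034 [-1.448  0.259  0.787  1.809 -0.181  1.159  0.377]
[-0.015 -0.01  -1.   ] [ 0.03139438 -0.37890177  0.35820938]
[3087]
yellow c [491.3 292.1] deg 145.4 r0 66.0 tip [384.3 365.9] cost 0.311
```

Call:
{"method": "move_arm", "body": {"moves": [[0,0,-0.015,0,45],[0,0,-0.015,0,45],[0,0,-0.015,0,45],[0,0,-0.015,0,45],[0,0,-0.015,0,45],[0,0,-0.015,0,45],[0,0,-0.015,0,45],[0,0,-0.0145,0,45]]}}

```text
clock: 27.45
ee_pos: [423.3, 340.1, 59.7]
eef_rot: [0.907, 2.996, -0.022]
wrist_force: [-0.2, 0.2, 1.7]
finger_gap: 38.4
grip_force: 0.0
```

Call:
{"method": "move_arm", "body": {"moves": [[0,0,0,0,45],[0,0,0,0,0],[0,0,0,0,0],[0,0,0,0,0],[0,0,0,0,0],[0,0,0,0,0],[0,0,0,0,0],[0,0,0,0,0]], "grip_force": 80}}

```text
clock: 28.45
ee_pos: [423.4, 340.5, 61.0]
eef_rot: [0.907, 2.996, -0.021]
wrist_force: [-0.9, 1.2, 5.5]
finger_gap: 12.2
grip_force: 78.6
```

Call:
{"method": "move_arm", "body": {"moves": [[0,0,0.01,0,0],[0,0,0.015,0,0],[0,0,0.015,0,0],[0,0,0.015,0,0],[0,0,0.015,0,0],[0,0,0.015,0,0],[0,0,0.015,0,0],[0,0,0.015,0,0]]}}

```text
clock: 29.45
ee_pos: [423.3, 340.0, 176.7]
eef_rot: [0.907, 2.996, -0.022]
wrist_force: [0.7, 0.3, -2.6]
finger_gap: 12.2
grip_force: 77.8
```

Call:
{"method": "move_arm", "body": {"moves": [[0.0077,-0.0138,0,-0.091,0],[0.0077,-0.0138,0,-0.091,0],[0.0077,-0.0138,0,-0.091,0],[0.0077,-0.0138,0,-0.091,0],[0.0077,-0.0138,0,-0.091,0],[0.0077,-0.0138,0,-0.091,0],[0.0077,-0.0138,0,-0.091,0],[0.0077,-0.0138,0,-0.091,0]]}}

```text
clock: 30.45
ee_pos: [485.1, 229.3, 176.2]
eef_rot: [1.921, 2.479, -0.026]
wrist_force: [0.1, -0.1, -1.7]
finger_gap: 12.5
grip_force: 77.8
```

Call:
{"method": "move_arm", "body": {"moves": [[0.0077,-0.0138,0,-0.091,0],[0.0077,-0.0138,0,-0.091,0],[0.0077,-0.0138,0,-0.091,0],[0.0077,-0.0138,0,-0.091,0],[0.0077,-0.0138,0,-0.091,0],[0.0077,-0.0138,0,-0.091,0],[0.0077,-0.0138,0,-0.091,0],[0.0077,-0.0138,0,-0.091,0]]}}

```text
clock: 31.45
ee_pos: [546.7, 119.1, 176.2]
eef_rot: [-2.681, -1.635, 0.028]
wrist_force: [0.6, 0.3, -1.7]
finger_gap: 12.3
grip_force: 77.8
```

Call:
{"method": "move_arm", "body": {"moves": [[0.0077,-0.0138,0,-0.091,0],[0.0077,-0.0138,0,-0.091,0],[0.0077,-0.0138,0,-0.091,0],[0.0077,-0.0138,0,-0.091,0],[0.0077,-0.0138,0,-0.091,0],[0.0077,-0.0138,0,-0.091,0],[0.0077,-0.0138,0,-0.091,0],[0.0077,-0.0138,0,-0.091,0]]}}

```text
clock: 32.45
ee_pos: [608.4, 8.8, 176.1]
eef_rot: [-3.081, -0.572, 0.026]
wrist_force: [0.1, -0.4, -1.9]
finger_gap: 11.8
grip_force: 77.8
```

```bash
python3 - <<'E'
from h import *
s=manip.read_state();r=np.array(s["eef_rot"]);yaw=np.degrees(2*np.arctan2(r[1],r[0]));u=np.array([np.cos(np.radians(yaw)),np.sin(np.radians(yaw))])
p=s["ee_pos"];print(np.round(p,1),"yaw",yaw%360,"pan c",p[:2]-84.5*u,np.round(s["qpos"],3));print(cv2.Rodrigues(r)[0][2].round(3),s["wrist_force"],s["finger_gap"])
z=p[2]-60.5+53
from look import look
look("yellow",z,*(p[:2]-84.5*u),yaw,"y11")
a=np.load("pics/side_y11.npy")[120:340,220:480,::-1];b=np.load("pics/scene_y11.npy")[150:300,230:390,::-1]
cv2.imwrite("pics/y11.png",np.hstack([cv2.resize(a,(400,338)),cv2.resize(b,(360,338))]))
E
```

```text
[608.4   8.8 176.1] yaw 21.048523312268514 pan c [529.52942219 -21.5225912 ] [-0.92   0.642  1.186  1.638 -0.613  1.306 -0.827]
[-0.015 -0.01  -1.   ] [ 0.13200694 -0.38105941 -1.87787504] 11.788752358961451
[153, 77]
yellow c [526.7 -29.1] deg 23.2 r0 125.3 tip [646.1  22.2] cost 1.756
```

View pics/y11.png

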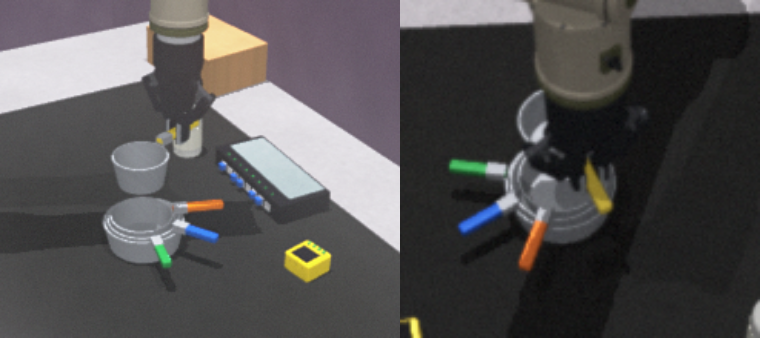

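Side view: the yellow pan hangs level over the nest, between its neighbours at about 21°. I'll lower it slowly.

Call:
{"method": "move_arm", "body": {"moves": [[0,0.001,-0.014,0,0],[0,0,-0.014,0,0],[0,0,-0.014,0,0],[0,0,-0.014,0,0],[0,0,-0.012,0,0],[0,0,-0.01,0,0],[0,0,-0.006,0,0],[0,0,0,0,0]]}}

```text
clock: 33.55
ee_pos: [608.0, 9.8, 91.5]
eef_rot: [-3.081, -0.576, 0.026]
wrist_force: [-0.7, -0.5, -1.5]
finger_gap: 12.4
grip_force: 78.0
```

Call:
{"method": "move_arm", "body": {"moves": [[0,0,-0.003,0,0],[0,0,-0.003,0,0],[0,0,-0.003,0,0],[0,0,-0.002,0,0],[0,0,-0.002,0,0],[0,0,0,0,0],[0,0,0,0,0],[0,0,0,0,0]]}}

```text
clock: 34.55
ee_pos: [608.2, 9.9, 78.8]
eef_rot: [-3.081, -0.576, 0.025]
wrist_force: [1.5, 1.4, -1.0]
finger_gap: 12.3
grip_force: 78.0
```

Call:
{"method": "move_arm", "body": {"moves": [[0,0,-0.001,0,0],[0,0,-0.001,0,0],[0,0,-0.001,0,0],[0,0,-0.001,0,0],[0,0,0,0,0],[0,0,-0.001,0,0],[0,0,0,0,0],[0,0,0,0,0]]}}

```text
clock: 35.55
ee_pos: [608.2, 9.9, 73.8]
eef_rot: [-3.081, -0.576, 0.025]
wrist_force: [-0.1, -0.3, -0.8]
finger_gap: 12.2
grip_force: 78.2
```

Call:
{"method": "move_arm", "body": {"moves": [[0,0,-0.001,0,0],[0,0,0,0,0],[0,0,-0.001,0,0],[0,0,0,0,0],[0,0,-0.0005,0,0],[0,0,0,0,0],[0,0,0,0,0],[0,0,0,0,0]]}}

```text
clock: 36.55
ee_pos: [609.2, 10.2, 72.5]
eef_rot: [-3.081, -0.577, 0.022]
wrist_force: [2.0, 1.9, 11.0]
finger_gap: 12.6
grip_force: 79.7
```

Contact came at the predicted home height of 72.5 mm. I'll ease the preload, release, rise clear and check.

Call:
{"method": "move_arm", "body": {"moves": [[0,0,0.001,0,0],[0,0,0,0,40],[0,0,0,0,40],[0,0,0,0,40],[0,0,0.01,0,40],[0,0,0.014,0,40],[0,0,0.014,0,40],[0,0,0.014,0,40]]}}

```text
clock: 37.55
ee_pos: [608.3, 9.9, 125.6]
eef_rot: [-3.081, -0.576, 0.024]
wrist_force: [0.5, 0.2, -0.6]
finger_gap: 34.1
grip_force: 0.0
```

Call:
{"method": "move_arm", "body": {"moves": [[0,0,0.015,0,40],[0,0.01,0.015,0,40],[-0.01,0.02,0.015,0,40],[-0.02,0.03,0.015,0,40],[-0.02,0.03,0.015,0,40],[-0.02,0.03,0.01,0,40],[-0.02,0.03,0.01,0,40],[-0.02,0.03,0,0,40]]}}

```text
clock: 38.55
ee_pos: [497.6, 191.5, 220.4]
eef_rot: [-3.08, -0.577, 0.024]
wrist_force: [-0.3, 0.3, -0.7]
finger_gap: 34.1
grip_force: 0.0
```

Call:
{"method": "move_arm", "body": {"moves": [[-0.02,0.03,0,0,40],[-0.02,0.03,0,0,40],[-0.02,0.03,0,0,40],[-0.02,0.03,0,0,40],[0,0,0,0,40],[0,0,0,0,40],[0,0,0,0,40],[0,0,0,0,40]]}}

```text
clock: 39.55
ee_pos: [418.6, 309.2, 219.3]
eef_rot: [-3.081, -0.574, 0.025]
wrist_force: [-1.2, -0.1, -0.1]
finger_gap: 34.4
grip_force: 0.0
```

```bash
python3 look.py yellow 65 529 -21 21 f; python3 look.py orange 60 529 -21 341 f;python3 look.py blue 55 529 -21 301 f;python3 look.py green 50 531 -19 259 f
python3 - <<'E'
from h import *
# rim heights: fit circle of tiny rim (R 43) in both fixed cams? check edge match versus height z and tilt via handle z scan
ims={n:np.load(f"pics/{n}_f.npy") for n in("scene","side")}
for col,zn,deg in(("yellow",65,21),("orange",60,341),("blue",55,301)):
    t=np.radians(deg);o=[]
    for z in range(zn-9,zn+13,3):
        v=[(mask(ims[k],col,proj([[529+105*np.cos(t),-20+105*np.sin(t),z]],cam(k))[0],26),cam(k)) for k in ims]
        o.append((z,round(fit(v,z,[529,-20,t,80])[1],3)))
    print(col,o)
E
```

```text
[182, 208]
yellow c [529.7 -21.2] deg 22.0 r0 70.5 tip [650.3  27.4] cost 0.58
[173, 290]
orange c [528.4 -18.2] deg 340.1 r0 76.7 tip [650.7 -62.5] cost 0.663
[137, 183]
blue c [529.2 -20.5] deg 302.4 r0 83.3 tip [ 598.8 -130.3] cost 0.478
[101, 123]
green c [530.7 -16.7] deg 260.1 r0 92.9 tip [ 508.3 -144.7] cost 0.652
yellow [(56, np.float64(1.124)), (59, np.float64(0.957)), (62, np.float64(0.759)), (65, np.float64(0.571)), (68, np.float64(0.486)), (71, np.float64(0.556)), (74, np.float64(0.72)), (77, np.float64(0.911))]
orange [(51, np.float64(1.265)), (54, np.float64(1.081)), (57, np.float64(0.881)), (60, np.float64(0.704)), (63, np.float64(0.715)), (66, np.float64(0.918)), (69, np.float64(1.131)), (72, np.float64(1.335))]
blue [(46, np.float64(1.396)), (49, np.float64(1.048)), (52, np.float64(0.705)), (55, np.float64(0.501)), (58, np.float64(0.506)), (61, np.float64(0.79)), (64, np.float64(1.16)), (67, np.float64(1.523))]
```

```bash
python3 -c "
from cell import manip
print(manip.close_job())"
```

```text
the job is handed in; nothing more can be done
None
```

Job handed in at about 40 s: the pans are nested and level as far as I can measure, with handles at about 260°, 302°, 340° and 22° (steps near 42°, 38° and 42°); one missed grasp knocked the yellow pan round on the bench before I regripped and nested it, and I didn't re-measure the bottle, tester or switch.

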